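# Tuck the earthing strip under the spring leaf and hold it flat

## Task

Pick up the earthing strip by its black grip bar and lay it flat and centred along the narrow raised bed of the grey fixture block, with its long plain end towards the steel spring leaf but still short of it. Then slide that end straight in under the leaf, without lifting the leaf, until it is fully home against the heel, and finish still holding the strip and pressing it firmly down flat on the bed (do not let go). Keep off the pacemaker and leave the hex key, dish, cube and test pin where they are.

Things in the scene. Friction and masses are not known exactly. Their poses are not given: they have to be found in the camera images.
- strip: The earthing strip: a loose flat metal flange 86 long (x) x 50 wide (y) x 4 mm thick, with an upright black plastic grip bar across it, 10 mm thick (x) x 40 mm wide (y), from the flange's top (4 mm) up to 38 mm above the underside. About 80 g. It starts lying flat on the bench, bar up. Origin: on the underside, right below the bar's centre. x points to the long plain end, whose tip edge is 72 mm from the origin (the short end reaches 14 mm to -x); z up.
- strip_edge (a point): Middle of the tip edge of the strip's long plain end, on the underside; 72 mm from the strip's origin along its x. This edge goes under the leaf.
- fixture: The grey nylon fixture block, fixed to the bench. Origin: at bench level below the middle of the heel, the upright face that the strip's edge is pushed against. x points from the bed towards the pacemaker (the sliding-in direction), z up. At x from -135 to 0 mm lies the bed; at x from 0 to 75 mm the nest block, 80 mm wide and 47.5 mm high, whose front face is the heel and which carries the leaf's hinge and the pacemaker.
- bed: The bed, a fixed straight level rail on the fixture block: 135 mm long (fixture x from -135 to 0 mm), 40 mm wide (5 mm narrower than the strip on each side), its flat top 40 mm above the bench (the block's 80 mm wide foot beside it is 12 mm high). Same origin and axes as the fixture.
- leaf_lip (a point): Middle of the leaf's free, slightly upturned lip, about 30 mm before the heel (fixture x = -30 mm), 51.5 mm above the bench. The polished steel leaf, 50 mm wide, laps over the last 30 mm of the bed; its underside is 8 mm above the bed (10 mm at the lip), so the 4 mm strip passes under it freely when it slides on the bed.
- leaf (a joint): Lift of the spring leaf, rad: 0 = down at rest, growing as its free lip is lifted (35 mm from hinge to lip, 0.08 rad lifts it 3 mm). A weak spring returns it; about 1.5 N at the lip begins to lift it.
- pacemaker: Titanium pacemaker, 48 wide x 43 mm high x 8 mm thick, held upright in steel clips on the nest block 45 mm beyond the heel; its top is 91 mm above the bench. Fixed; not to be touched. Origin: middle of its underside.
- hexkey: Bystander: L-shaped chrome hex key, 6 mm thick, 90 x 31 mm, lying on the bench. Origin near the middle of its long leg.
- dish: Bystander: white porcelain dish, 84 mm across, 22 mm high. Origin: centre of its underside.
- cube: Bystander: clear acrylic cube, 25 mm. Origin: centre of its underside.
- testpin: Bystander: upright brass test pin, 38 mm high, foot 16 mm across. Origin: centre of its underside.
There are look-alikes about, which are no part of the job. There is more than one size of the fixture; the job needs the middle-sized.

How it is judged (in metres and radians):
On the way:
1. the strip lies flat on the bed, plain end towards the leaf and still short of it (contact force between strip and bed above 0.2 N and x of strip_edge in the frame of fixture between -0.11 and -0.031 m and y of strip_edge in the frame of fixture between -0.012 and 0.012 m and x of strip in the frame of fixture below -0.09 m and angle between strip's own z axis and vertical below 0.06 rad and z of strip_edge in the frame of fixture between 0.037 and 0.043 m), for 0.2 s.
At the end, for the whole second after the job is handed in: Strip edge within 6 mm of the heel and 10 mm of the bed's centre line, square within 0.12 rad, flat on the bed (tilt under 0.06 rad, height within 3 mm), still; leaf down (under 0.04 rad); fingers still hold or press the strip, over 3 N between strip and bed (x of strip_edge in the frame of fixture above -0.006 m and y of strip_edge in the frame of fixture between -0.01 and 0.01 m and angle between the x axis of strip and the x axis of fixture, either way round below 0.12 rad and angle between strip's own z axis and vertical below 0.06 rad and z of strip_edge in the frame of fixture between 0.037 and 0.043 m and value of joint leaf below 0.04 rad and contact force between strip and bed above 3 N and contact force between the fingers and strip above 1 N and linear speed of strip below 0.02 m/s); the arm keeps its last pose, push and grip.
It fails at once if the leaf is lifted by more than 0.08 rad (3 mm at its lip) (value of joint leaf above 0.08 rad).
It fails at once if the pacemaker is touched (contact force between pacemaker and anything else above 0.5 N).
It fails at once if the hex key, dish, cube or test pin is moved by more than 15 mm (distance of any of hexkey, dish, cube, testpin from where it was at the start of the episode above 0.015 m).
It also fails if it takes over 42 s, if anything falls off the work surface, if the arm or the gripper's body presses on something with over 40 N, if the wrist force passes 120 N, or if a joint passes its speed limit or range.

## Robot

A 6-joint arm with a two-finger parallel gripper is mounted at the origin on the work surface. World frame = base frame: x ahead of the robot, y to its left, z up, the work surface at z = 0. Lengths are in m, angles in degrees, forces in N, time in s.
With the tool pointing down it reaches from about 0.375 to 0.925 m from the base axis. Payload 5.7 kg.
Tool frame: the origin (TCP) lies on the centre line of the jaws, within the pads' length; the fingertips stand 8 mm ahead of it and the grasp point (between the pads) lies 11 mm behind it (manip.tip_extent is the distance from the TCP to the fingertips, in m); x points along the fingers, y is the direction in which the jaws open and shut, and the axes are right-handed (so a half turn about x gives the same grasp; the last joint's range is limited). The gripper opens to 88 mm and grips with 3 to 60 N. Pads are 20 mm wide; open, the fingers measure 115 mm over their backs; the gripper's body (75 mm by 178 mm) begins 61 mm behind the grasp point.
Start: joints at [-80.793, 20.558, 86.54, -0, 72.909, -6.595], TCP at [0.163, -0.577, 0.231] pointing down, gripper open.
Joint ranges: [-170.27, 170.27], [-57.76, 135], [12.27, 136.19], [-55.21, 235.2], [11.17, 155.16], [-170.74, 170.74]. Speed limits (degrees/s): [136.94, 136.94, 180, 180, 180, 180].

## Interface

Orientations are given as a 3x3 rotation matrix whose columns are the frame's x, y, z axes.
In Python, from bench import manip, vision, workorder, models gives the robot as it stands.
- The arm moves only by the tool play_rows, never from a script. Its argument "plan" is a list of rows, each an object with "delta_pos": the shift along the world's x, y, z in m, a list of three; "roll": the turn about the world's z in degrees; "fingers": the opening, from 0 (shut) to 1 (fully open). In form: [{"delta_pos": [x, y, z], "roll": roll, "fingers": fingers}, ...]. A call has 1 to 12 rows; each row shifts and turns the pose as measured when the row begins; what a row does not reach is not made up. A row lasts 1/8 s, in which the tool goes at most 62.5 mm and 10.7 degrees, less where a joint would pass 70% of its speed; a pose out of reach is approached as far as the arm can. A call with a gripper value outside its range is refused whole. The fingers move at their own pace and stop on an object; "force" is the grip in N (left out, the last holds). Time passes only in rows, so rows that do not move let the fingers close. It gives the time, the measured TCP pose, the force and the opening at its end, in the units of the state.
- manip.get_obs(): the state, without advancing time (a new reading comes with each control period).
- vision.get_image(name): name is "side" or "top" or "wrist"; returns the picture (400x640x3 uint8, blue, green, red); there is no depth.
- vision.camera_info(name): a dict with "vfov" (degrees; the focal length in pixels is half the picture's height over the tangent of half this angle, whatever the lens; pixels are square), "cx", "cy" (the principal point, pixels), "k1" (the pictures are not rectified: a ray, as slopes to the right and down, at radius r is drawn at 1 + k1 r^2 times it, then the intrinsics apply), "origin" and "rotation" of the camera in the world; the wrist camera has in their place "tool_from_camera" (4x4, takes a point from camera to tool coordinates, whose origin is the TCP and whose axes are the tool frame's). Camera axes: x right, y up, looking along -z (the intrinsics and any distortion apply to the point x, -y, -z); pixel columns grow to the right and rows downward; lengths in m; the calibration is good to about 2 mm. A picture is of the moment at which its call begins: read the wrist's pose just before it. camera_info takes no time and is no camera call.
- workorder.finish_job(): hands the job in, once; it reports no verdict.
Trained networks look in the newest picture that a camera, given by its name, has taken for a name from the list of things; names that differ only in an ending like _2 or _b are one class to them, and where a whole thing is asked for, a point or a joint stands for the part that bears it (a point fixed in the world has none). Each returns a list of dicts, best first, with "confidence" (0 to 1); they miss things now and then, are a little off and sometimes report something else, mostly with a low value. They report only what shows in the picture. A call takes as long as a camera call. They do not tell look-alikes from the thing itself.
- models.search_frame(camera, thing): "location" ([x, y, z] in m, in world coordinates, good to about 4 mm: the middle of the surface that is visible of it).
The state is a dict: "clock": time; "q": joint angles; "dq": joint speeds; "tau": joint torques, N m; "position": TCP position; "tool_rot": TCP orientation; "contact_force": force on the tool from outside, world axes, zero at the start; "ft_torque": the same for the moment, N m; "width": finger opening in m.
Only numpy, scipy, OpenCV 4.12 (cv2) and the standard library are available. Lean on these libraries where they do the work, as an engineer would, in place of code of your own. Each camera call takes 0.05 s, during which the arm holds its last target.

## Working session

There is one attempt and no reset: what is moved stays moved. The work goes in short steps, Python scripts to look and compute and a tool call to move; the robot and the scene stay as the last step left them, time stands still between calls to the robot, and variables do not carry over. Pictures are saved under pics/ and viewed, and the job is handed in when it is done.

Besides the shell and the picture viewer there is one more tool, called in YAML: its name, and indented under it one key for each argument. play_rows: Moves the arm, as the interface text tells. Its arguments: {"type":"object","properties":{"plan":{"type":"array"},"force":{"type":"number"}},"required":["plan"]}

```bash
mkdir -p pics; ls
python3 - <<'E'
from bench import manip, vision, workorder, models
import cv2
o=manip.get_obs();print(o)
for c in ["side","top","wrist"]:
    cv2.imwrite(f"pics/{c}0.png",vision.get_image(c));print(c,vision.camera_info(c))
    for t in ["strip","fixture","leaf_lip"]:
        print(t,[(round(r["confidence"],2),[round(float(v),3) for v in r["location"]]) for r in models.search_frame(c,t)])
E
```

```text
pics
{'clock': 0.0, 'q': array([-8.07924834e+01,  2.05961881e+01,  8.65981973e+01,  2.93312573e-05,
        7.29078637e+01, -6.59603883e+00]), 'dq': array([-0.07527134, -0.03507825, -0.04120256, -0.05677037, -0.03310173,
       -0.02065574]), 'tau': array([ 9.24438355e-04, -5.15364897e+01, -2.70718485e+01,  6.77037332e-02,
        3.50027683e-02, -1.64579992e-04]), 'position': array([ 0.16327629, -0.57666363,  0.22983298]), 'tool_rot': array([[-2.85069402e-04,  2.72339557e-01, -9.62201166e-01],
       [ 1.76166783e-03, -9.62199575e-01, -2.72339629e-01],
       [-9.99998408e-01, -1.77271453e-03, -2.05478179e-04]]), 'contact_force': array([-0.11127548, -0.02672712,  0.27504487]), 'ft_torque': array([ 0.0002378 , -0.01270024, -0.0279651 ]), 'width': 0.0877970609848966}
side {'vfov': 45.40988956247228, 'cx': 315.72334889464855, 'cy': 193.36178882584457, 'k1': 0.02744497744439232, 'origin': array([0.32785382, 0.83385986, 0.59839495]), 'rotation': array([[-0.96141808,  0.14583344, -0.23325498],
       [-0.27508713, -0.51439364,  0.81223535],
       [-0.00153381,  0.84506319,  0.53466424]])
[... 682 characters left out ...]
92, [0.422, 0.253, 0.028]), (0.65, [0.302, -0.155, 0.056])]
leaf_lip [(0.94, [0.561, 0.133, 0.052]), (0.84, [0.298, -0.146, 0.067]), (0.45, [0.423, 0.263, 0.033])]
wrist {'vfov': 60.79064058741196, 'cx': 320.9435698504888, 'cy': 202.4011347157055, 'k1': -0.039427630371030205, 'tool_from_camera': array([[ 1.19072134e-03,  2.42697248e-01, -9.70101349e-01,
        -1.53543098e-01],
       [ 9.99999196e-01,  1.34952911e-04,  1.26118068e-03,
         8.69612766e-05],
       [ 4.37003081e-04, -9.70102071e-01, -2.42696892e-01,
        -6.50836199e-02],
       [ 0.00000000e+00,  0.00000000e+00,  0.00000000e+00,
         1.00000000e+00]])}
strip []
fixture [(0.72, [0.253, -0.278, 0.017])]
leaf_lip []
```

View pics/top0.png

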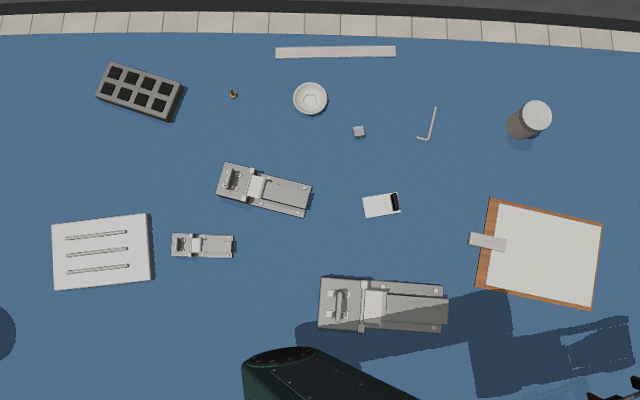

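View pics/side0.png

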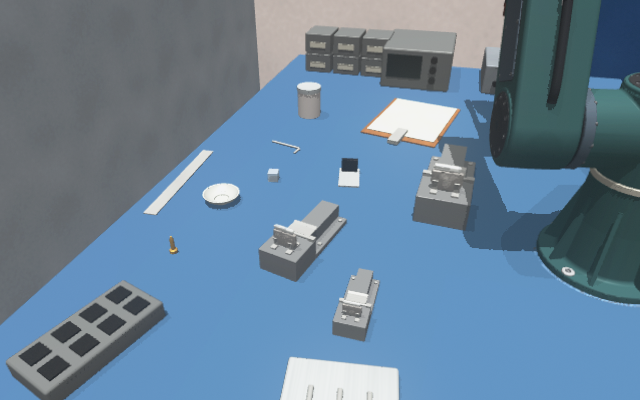

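View pics/wrist0.png

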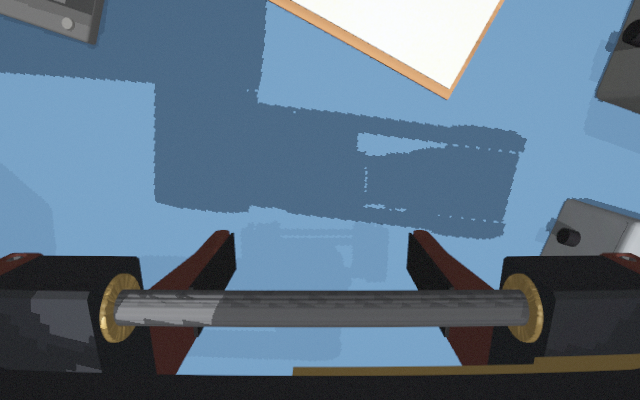

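```bash
cat > h.py <<'E'
import numpy as np, cv2
from bench import manip, vision, models
def intr(c,shape=(400,640)):
    i=vision.camera_info(c); f=200/np.tan(np.radians(i["vfov"])/2); return i,f
def pose(c):
    i,f=intr(c)
    if "origin" in i: return i,f,np.array(i["origin"]),np.array(i["rotation"])
    o=manip.get_obs();T=np.array(i["tool_from_camera"]);R=np.array(o["tool_rot"])
    return i,f,np.array(o["position"])+R@T[:3,3],R@T[:3,:3]
def proj(c,P,ps=None):
    i,f,o,R=ps or pose(c); q=(np.atleast_2d(P)-o)@R
    s=np.c_[q[:,0]/-q[:,2],-q[:,1]/-q[:,2]]; r2=(s**2).sum(1,keepdims=True)
    s=s*(1+i["k1"]*r2); return s*f+[i["cx"],i["cy"]]
def unproj(c,px,z,ps=None):
    i,f,o,R=ps or pose(c); d=(np.atleast_2d(px).astype(float)-[i["cx"],i["cy"]])/f; s=d.copy()
    for _ in range(20): s=d/(1+i["k1"]*(s**2).sum(1,keepdims=True))
    v=np.c_[s[:,0],-s[:,1],-np.ones(len(s))]@R.T
    return o+v*((z-o[2])/v[:,2])[:,None]
E
python3 - <<'E'
import cv2
im=cv2.imread("pics/top0.png")
a=im[150:230,205:325];cv2.imwrite("pics/fx.png",cv2.resize(a,None,fx=6,fy=6,interpolation=cv2.INTER_CUBIC))
a=im[180:230,350:414];cv2.imwrite("pics/st.png",cv2.resize(a,None,fx=10,fy=10,interpolation=cv2.INTER_CUBIC))
E
```

```text
(no output)
```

View pics/fx.png

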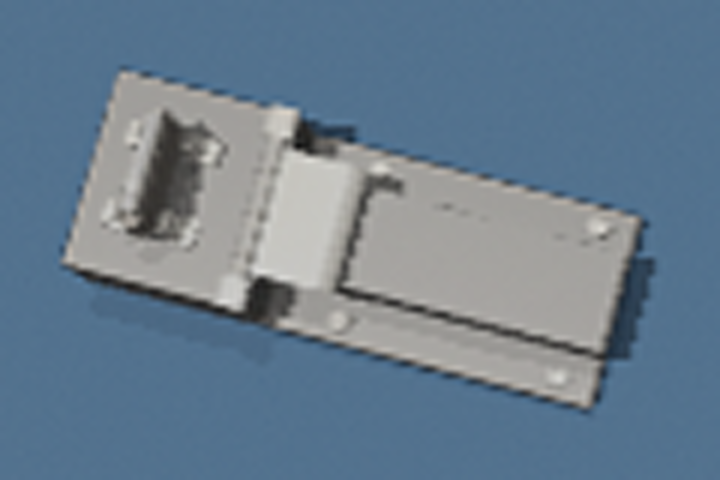

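View pics/st.png

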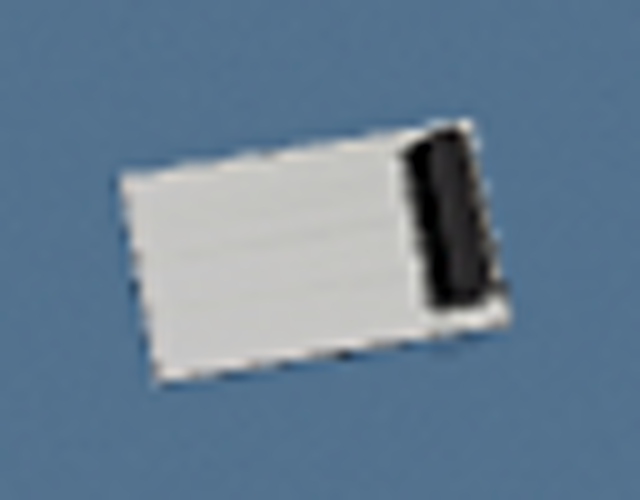

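```bash
cat > fit.py <<'E'
from h import *
from scipy.optimize import least_squares
def fit(cam,model,pix,x0,ps=None):
    ps=ps or pose(cam)
    def W(p):
        c,s=np.cos(p[2]),np.sin(p[2]);M=np.array(model,float)/1000
        return np.c_[M[:,0]*c-M[:,1]*s+p[0],M[:,0]*s+M[:,1]*c+p[1],M[:,2]+(p[3] if len(p)>3 else 0)]
    r=least_squares(lambda p:(proj(cam,W(p),ps)-pix).ravel(),x0)
    return r.x,r.fun.reshape(-1,2)
E
python3 - <<'E'
from fit import *
c=lambda L,k,o:(np.array(L)+.5)/k-.5+o
p,r=fit("top",[[75,-40,47.5],[75,40,47.5],[-135,-40,12],[-135,40,12],[-135,20,40]],c([[122,70],[65,262],[642,215],[592,410],[607,355]],6,[205,150]),[.55,.14,1.4])
print("fixture",p[:2],np.degrees(p[2]),r.round(1).tolist())
fx=p
p,r=fit("top",[[72,-25,4],[72,25,4],[-14,-25,4],[-14,25,4]],c([[122,175],[157,382],[474,120],[510,325]],10,[350,180]),[.53,-.18,1.5])
print("strip",p[:2],np.degrees(p[2]),r.round(1).tolist())
R=lambda a:np.array([[np.cos(a),-np.sin(a)],[np.sin(a),np.cos(a)]])
for x in(-150,-130,-72):print(x,fx[:2]+R(fx[2])@[x/1000,0])
print("lip px",models.search_frame("top","leaf_lip")[:1], fx[:2]+R(fx[2])@[-.03,0])
E
```

```text
fixture [0.56334107 0.13989765] 76.86324663825249 [[-0.0, -0.4], [-0.3, 0.4], [0.5, 0.2], [0.3, 0.0], [-0.4, -0.3]]
strip [ 0.5361864  -0.19638154] 100.26236360079763 [[0.1, 0.1], [0.1, -0.2], [-0.2, 0.1], [-0.0, -0.0]]
-150 [ 0.52924966 -0.00617691]
-130 [0.53379519 0.0132997 ]
-72 [0.5469772  0.06978186]
lip px [{'location': [0.5608, 0.1326, 0.0518], 'confidence': 0.94}] [0.55652279 0.11068274]
```

play_rows:
  plan:
    - {"delta_pos": [0.037, 0.038, 0], "roll": -0.6, "fingers": 0.6}
    - {"delta_pos": [0.037, 0.038, 0], "roll": -0.6, "fingers": 0.6}
    - {"delta_pos": [0.037, 0.038, 0], "roll": -0.6, "fingers": 0.6}
    - {"delta_pos": [0.037, 0.038, 0], "roll": -0.6, "fingers": 0.6}
    - {"delta_pos": [0.037, 0.038, 0], "roll": -0.6, "fingers": 0.6}
    - {"delta_pos": [0.037, 0.038, 0], "roll": -0.6, "fingers": 0.6}
    - {"delta_pos": [0.037, 0.038, 0], "roll": -0.6, "fingers": 0.6}
    - {"delta_pos": [0.037, 0.038, 0], "roll": -0.6, "fingers": 0.6}
    - {"delta_pos": [0.037, 0.038, 0], "roll": -0.6, "fingers": 0.6}
  force: 30

```text
clock: 1.78
position: [0.5035, -0.2287, 0.2322]
tool_rot: [[0.003, 0.17, -0.985], [-0.006, -0.985, -0.17], [-1.0, 0.006, -0.002]]
contact_force: [0.1, -1.4, -0.3]
width: 0.0528
```

play_rows:
  plan:
    - {"delta_pos": [0.016, 0.016, -0.04], "roll": 0.3, "fingers": 0.6}
    - {"delta_pos": [0.016, 0.016, -0.04], "roll": 0.2, "fingers": 0.6}
    - {"delta_pos": [0, 0, 0], "roll": 0, "fingers": 0.6}

```text
clock: 2.15
position: [0.5402, -0.193, 0.1518]
tool_rot: [[0.008, 0.184, -0.983], [-0.008, -0.983, -0.184], [-1.0, 0.009, -0.006]]
contact_force: [-0.3, -0.0, 0.7]
width: 0.0525
```

Run:
```python
from fit import *
o=manip.get_obs();print(o["clock"],o["position"],o["tool_rot"][:,1],o["width"])
ps=pose("wrist");im=vision.get_image("wrist")
p=[.5362,-.1964,np.radians(100.26)];c,s=np.cos(p[2]),np.sin(p[2])
for m in [[72,-25,4],[72,25,4],[-14,-25,4],[-14,25,4],[-5,-20,38],[5,-20,38],[5,20,38],[-5,20,38]]:
    m=np.array(m)/1000;q=proj("wrist",[c*m[0]-s*m[1]+p[0],s*m[0]+c*m[1]+p[1],m[2]],ps)[0]
    print(q.round());
    if abs(q).max()<2000: cv2.circle(im,tuple(int(v) for v in q),4,(0,0,255),1)
cv2.imwrite("pics/w1.png",im)
```

```text
2.15 [ 0.54016086 -0.19297808  0.15178268] [ 0.18428116 -0.98283182  0.00905918] 0.052541456126661085
[242. 169.]
[245. 223.]
[339. 170.]
[338. 224.]
[330. 182.]
[317. 182.]
[317. 230.]
[329. 230.]
```

View pics/w1.png

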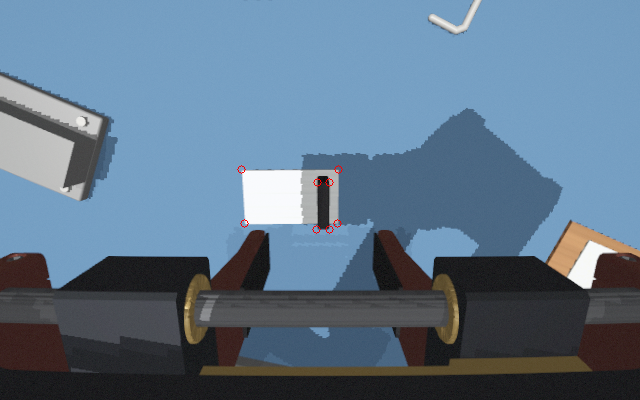

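play_rows:
  plan:
    - {"delta_pos": [-0.003, -0.003, -0.04], "roll": 0, "fingers": 0.6}
    - {"delta_pos": [0, 0, -0.03], "roll": 0, "fingers": 0.6}
    - {"delta_pos": [0, 0, 0], "roll": 0, "fingers": 0.6}

```text
clock: 2.58
position: [0.5402, -0.2016, 0.0878]
tool_rot: [[0.018, 0.182, -0.983], [-0.015, -0.983, -0.182], [-1.0, 0.018, -0.015]]
contact_force: [-0.5, 0.4, 0.2]
width: 0.0527
```

play_rows:
  plan:
    - {"delta_pos": [-0.003, 0.0055, -0.058], "roll": 0, "fingers": 0.6}
    - {"delta_pos": [0, 0, 0], "roll": 0, "fingers": 0.6}

```text
clock: 2.82
position: [0.5402, -0.1993, 0.0337]
tool_rot: [[0.024, 0.18, -0.983], [-0.018, -0.983, -0.181], [-1.0, 0.022, -0.02]]
contact_force: [0.1, -0.3, 0.2]
width: 0.0528
```

Run:
```python
from fit import *
for k in range(3):
    o=manip.get_obs();print(o["clock"],o["position"],o["tool_rot"][:,0],o["tool_rot"][:,1],o["dq"])
    im=vision.get_image("wrist")
cv2.imwrite("pics/w2.png",im)
```

```text
2.825 [ 0.54021824 -0.19934138  0.03368546] [ 0.02420008 -0.01834396 -0.99953882] [ 0.18043861 -0.9833308   0.02241515] [-0.63186368 -6.33639364 -6.63258603 -0.03345413  1.03494733 -0.26804272]
2.875 [ 0.54363414 -0.20115313  0.03659116] [ 0.03088028 -0.021787   -0.99928561] [ 0.18023161 -0.98325337  0.02700704] [ 0.1211779  -2.28447812 -2.6831292   0.14930287 -0.44229804  0.09328672]
2.925 [ 0.5449655  -0.20167168  0.0377277 ] [ 0.03359332 -0.02310732 -0.99916842] [ 0.18025654 -0.98319796  0.02879844] [ 0.24527357 -1.09572256 -0.71549874  0.13111796 -0.25172758  0.10397798]
```

View pics/w2.png

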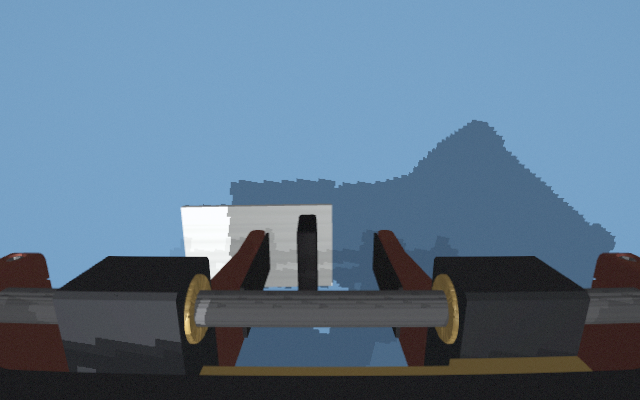

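play_rows:
  plan:
    - {"delta_pos": [-0.003, 0, 0.05], "roll": 0, "fingers": 0.6}
    - {"delta_pos": [-0.003, 0, 0.05], "roll": 0, "fingers": 0.6}
    - {"delta_pos": [0, 0, 0], "roll": 0, "fingers": 0.6}

```text
clock: 3.35
position: [0.5429, -0.2043, 0.1494]
tool_rot: [[0.045, 0.18, -0.983], [-0.029, -0.983, -0.181], [-0.999, 0.037, -0.039]]
contact_force: [-0.6, -0.9, 0.3]
width: 0.0529
```

```bash
cat > settle.py <<'E'
from fit import *
import sys
n=int(sys.argv[1]) if len(sys.argv)>1 else 5
for k in range(n):
    im=vision.get_image("wrist")
o=manip.get_obs();y=o["tool_rot"][:,1]
print(round(o["clock"],2),"pos",o["position"].round(4),"toolx",o["tool_rot"][:,0].round(4),"yaw",round(float(np.degrees(np.arctan2(-y[1],-y[0]))),2),"yz",y[2].round(3),"dq",abs(o["dq"]).max().round(2),"F",o["contact_force"].round(1),"w",round(o["width"],4))
E
python3 settle.py
```

```text
3.6 pos [ 0.5385 -0.2018  0.1418] toolx [ 0.0331 -0.0229 -0.9992] yaw 100.38 yz 0.028 dq 0.99 F [ 0.2  0.2 -0.6] w 0.0524
```

play_rows:
  plan:
    - {"delta_pos": [0, 0, -0.05], "roll": 0, "fingers": 0.6}

```text
clock: 3.72
position: [0.5413, -0.2032, 0.0935]
tool_rot: [[0.039, 0.18, -0.983], [-0.026, -0.983, -0.181], [-0.999, 0.033, -0.034]]
contact_force: [-0.0, 0.6, -0.8]
width: 0.0528
```

```bash
python3 settle.py 1;python3 settle.py 3;python3 settle.py 2
```

```text
3.77 pos [ 0.5353 -0.2003  0.0854] toolx [ 0.0264 -0.0195 -0.9995] yaw 100.38 yz 0.024 dq 10.47 F [-0.8  1.  -4.5] w 0.0527
3.92 pos [ 0.537  -0.2011  0.0905] toolx [ 0.029  -0.0208 -0.9994] yaw 100.38 yz 0.026 dq 1.98 F [ 0.9  1.3 -0. ] w 0.0526
4.03 pos [ 0.539  -0.2021  0.0925] toolx [ 0.0335 -0.0232 -0.9992] yaw 100.38 yz 0.029 dq 0.93 F [-0.1  0.1 -0.1] w 0.0524
```

```bash
python3 settle.py 1
```

```text
4.08 pos [ 0.5394 -0.2023  0.0929] toolx [ 0.0346 -0.0237 -0.9991] yaw 100.38 yz 0.03 dq 0.58 F [-0.1 -0.5  0.3] w 0.0526
```

play_rows:
  plan:
    - {"delta_pos": [0, 0, 0.06], "roll": 0, "fingers": 0.6}

```text
clock: 4.2
position: [0.5368, -0.201, 0.1507]
tool_rot: [[0.027, 0.18, -0.983], [-0.02, -0.983, -0.181], [-0.999, 0.025, -0.023]]
contact_force: [1.0, 0.0, 0.1]
width: 0.0526
```

```bash
for i in 1 2 3 4; do python3 settle.py 1; done
```

```text
4.25 pos [ 0.5428 -0.2039  0.1612] toolx [ 0.0423 -0.0276 -0.9987] yaw 100.38 yz 0.035 dq 11.08 F [ 0.8 -0.9  4.6] w 0.0527
4.3 pos [ 0.544  -0.2045  0.1599] toolx [ 0.0456 -0.0292 -0.9985] yaw 100.37 yz 0.037 dq 4.32 F [ 0.5 -1.8  0.3] w 0.0529
4.35 pos [ 0.5426 -0.2039  0.1576] toolx [ 0.0429 -0.0279 -0.9987] yaw 100.37 yz 0.035 dq 3.42 F [-0.7  0.2 -0.9] w 0.0526
4.4 pos [ 0.541  -0.2031  0.1556] toolx [ 0.0394 -0.0261 -0.9989] yaw 100.37 yz 0.033 dq 2.62 F [0.6 0.1 0.7] w 0.0525
```

play_rows:
  plan:
    - {"delta_pos": [0, 0, -0.06], "roll": 0, "fingers": 0.6}

```text
clock: 4.53
position: [0.5451, -0.2051, 0.0991]
tool_rot: [[0.049, 0.18, -0.982], [-0.031, -0.983, -0.181], [-0.998, 0.04, -0.043]]
contact_force: [0.5, -0.9, -0.5]
width: 0.0525
```

```bash
python3 settle.py 1
```

```text
4.58 pos [ 0.5383 -0.2018  0.0895] toolx [ 0.0345 -0.0237 -0.9991] yaw 100.38 yz 0.029 dq 12.39 F [-0.9  1.4 -4.5] w 0.0528
```

play_rows:
  plan:
    - {"delta_pos": [0, 0, 0.06], "roll": 0, "fingers": 0.6}

```text
clock: 4.7
position: [0.5327, -0.199, 0.1438]
tool_rot: [[0.02, 0.18, -0.983], [-0.016, -0.983, -0.181], [-1.0, 0.02, -0.017]]
contact_force: [0.7, -0.6, 1.2]
width: 0.0526
```

```bash
for i in 1 2 3 4; do python3 settle.py 1; done
```

```text
4.75 pos [ 0.5384 -0.2018  0.1538] toolx [ 0.0341 -0.0235 -0.9991] yaw 100.38 yz 0.029 dq 9.99 F [ 1.5 -0.1  4.3] w 0.0529
4.8 pos [ 0.5401 -0.2026  0.1532] toolx [ 0.0386 -0.0257 -0.9989] yaw 100.37 yz 0.032 dq 4.4 F [ 0.8 -0.2 -0.7] w 0.0528
4.85 pos [ 0.5394 -0.2023  0.1517] toolx [ 0.0375 -0.0252 -0.999 ] yaw 100.37 yz 0.032 dq 2.5 F [ 0.1  0.4 -0.9] w 0.0523
4.9 pos [ 0.5384 -0.2018  0.1504] toolx [ 0.0355 -0.0242 -0.9991] yaw 100.38 yz 0.03 dq 1.77 F [-0.6  0.   0.3] w 0.0523
```

play_rows:
  plan:
    - {"delta_pos": [0, 0, 0.06], "roll": 0, "fingers": 0.6}
    - {"delta_pos": [0, 0, -0.06], "roll": 0, "fingers": 0.6}

```text
clock: 5.15
position: [0.5408, -0.2031, 0.1556]
tool_rot: [[0.04, 0.18, -0.983], [-0.026, -0.983, -0.181], [-0.999, 0.033, -0.034]]
contact_force: [1.1, -0.6, -0.7]
width: 0.0527
```

```bash
for i in 1 2 3 4; do python3 settle.py 1; done
```

```text
5.2 pos [ 0.5319 -0.1987  0.1431] toolx [ 0.02   -0.0163 -0.9997] yaw 100.38 yz 0.02 dq 10.73 F [-3.   1.7 -6.3] w 0.0532
5.25 pos [ 0.5296 -0.1975  0.1433] toolx [ 0.0144 -0.0134 -0.9998] yaw 100.39 yz 0.016 dq 4.43 F [-1.2  0.3 -1.1] w 0.0525
5.3 pos [ 0.5308 -0.198   0.1451] toolx [ 0.0163 -0.0144 -0.9998] yaw 100.39 yz 0.017 dq 3.25 F [-0.  -0.2  0.1] w 0.0526
5.35 pos [ 0.5324 -0.1988  0.1466] toolx [ 0.0195 -0.016  -0.9997] yaw 100.39 yz 0.019 dq 2.36 F [-0.   1.2  0.8] w 0.0528
```

play_rows:
  plan:
    - {"delta_pos": [0, 0, 0.06], "roll": 0, "fingers": 0.6}
    - {"delta_pos": [0, 0, -0.06], "roll": 0, "fingers": 0.6}

```text
clock: 5.6
position: [0.5374, -0.2014, 0.1536]
tool_rot: [[0.029, 0.18, -0.983], [-0.021, -0.983, -0.181], [-0.999, 0.026, -0.024]]
contact_force: [1.0, -0.4, -1.7]
width: 0.0527
```

```bash
for i in 1 2 3 ; do python3 settle.py 2; done
```

```text
5.7 pos [ 0.5265 -0.1959  0.1416] toolx [ 0.0042 -0.0082 -1.    ] yaw 100.39 yz 0.009 dq 4.49 F [-1.  -0.  -1.5] w 0.0527
5.8 pos [ 0.5287 -0.197   0.1443] toolx [ 0.0084 -0.0103 -0.9999] yaw 100.39 yz 0.012 dq 1.82 F [-0.2  0.  -0.8] w 0.0528
5.9 pos [ 0.5302 -0.1978  0.1455] toolx [ 0.0118 -0.012  -0.9999] yaw 100.39 yz 0.014 dq 0.58 F [ 0.1 -0.5 -0.1] w 0.0531
```

play_rows:
  plan:
    - {"delta_pos": [0, 0, 0.05], "roll": 0, "fingers": 0.6}
    - {"delta_pos": [0.003, 0, -0.05], "roll": 0, "fingers": 0.6}

```text
clock: 6.15
position: [0.5386, -0.2005, 0.1528]
tool_rot: [[0.023, 0.18, -0.983], [-0.018, -0.983, -0.181], [-1.0, 0.022, -0.02]]
contact_force: [1.4, -0.8, -0.9]
width: 0.0526
```

```bash
python3 settle.py 7
```

```text
6.5 pos [ 0.532  -0.1972  0.1456] toolx [ 0.0077 -0.0099 -0.9999] yaw 100.39 yz 0.011 dq 0.38 F [ 0.5  0.4 -0.1] w 0.0528
```

play_rows:
  plan:
    - {"delta_pos": [0.005, 0.001, -0.06], "roll": 0, "fingers": 0.6}

```text
clock: 6.62
position: [0.542, -0.1988, 0.0901]
tool_rot: [[0.019, 0.18, -0.983], [-0.016, -0.983, -0.18], [-1.0, 0.019, -0.016]]
contact_force: [-0.1, -0.4, -0.7]
width: 0.0529
```

```bash
python3 settle.py 6
```

```text
6.92 pos [ 0.538  -0.1968  0.0875] toolx [ 0.0098 -0.011  -0.9999] yaw 100.39 yz 0.013 dq 0.59 F [ 0.9  0.2 -0.2] w 0.0523
```

play_rows:
  plan:
    - {"delta_pos": [0, 0, -0.04], "roll": 0, "fingers": 0.6}

```text
clock: 7.05
position: [0.5422, -0.1989, 0.0518]
tool_rot: [[0.019, 0.18, -0.983], [-0.016, -0.983, -0.181], [-1.0, 0.019, -0.016]]
contact_force: [0.2, 0.0, -0.6]
width: 0.0527
```

```bash
python3 settle.py 6
```

```text
7.35 pos [ 0.5391 -0.1973  0.0493] toolx [ 0.0121 -0.0122 -0.9999] yaw 100.39 yz 0.014 dq 0.37 F [-1.   0.5  0.5] w 0.0528
```

play_rows:
  plan:
    - {"delta_pos": [-0.002, 0.001, -0.033], "roll": 0, "fingers": 0.6}

```text
clock: 7.48
position: [0.5406, -0.1981, 0.0197]
tool_rot: [[0.02, 0.18, -0.983], [-0.016, -0.983, -0.181], [-1.0, 0.019, -0.016]]
contact_force: [0.1, 0.2, 0.3]
width: 0.0525
```

```bash
python3 settle.py 6; python3 -c "
from h import *
cv2.imwrite('pics/w3.png',vision.get_image('wrist'))"
```

```text
7.78 pos [ 0.538  -0.1967  0.0177] toolx [ 0.0138 -0.013  -0.9998] yaw 100.39 yz 0.015 dq 0.38 F [0.7 0.2 0.6] w 0.0528
```

View pics/w3.png

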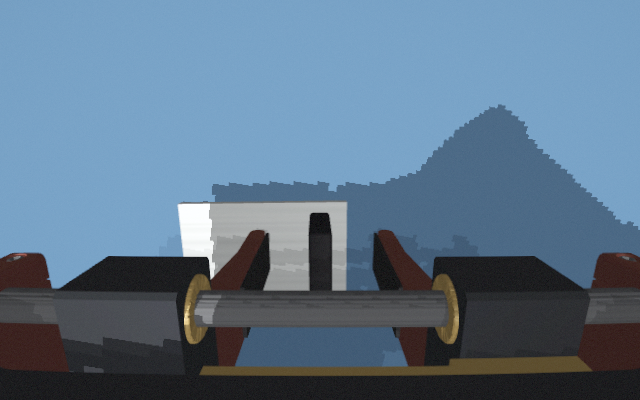

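The bar stands midway between the fingers, at about (320,250), with the flange below. Closing.

play_rows:
  plan:
    - {"delta_pos": [0, 0, 0], "roll": 0, "fingers": 0}
    - {"delta_pos": [0, 0, 0], "roll": 0, "fingers": 0}
    - {"delta_pos": [0, 0, 0], "roll": 0, "fingers": 0}
    - {"delta_pos": [0, 0, 0], "roll": 0, "fingers": 0}
  force: 35

```text
clock: 8.32
position: [0.5392, -0.1973, 0.0195]
tool_rot: [[0.017, 0.18, -0.983], [-0.014, -0.983, -0.181], [-1.0, 0.017, -0.014]]
contact_force: [0.2, 0.2, 0.4]
width: 0.0163
```

```bash
python3 settle.py 2
```

```text
8.43 pos [ 0.5391 -0.1972  0.0195] toolx [ 0.0164 -0.0141 -0.9998] yaw 100.38 yz 0.017 dq 0.79 F [-0.2  0.6  8. ] w 0.0098
```

play_rows:
  plan:
    - {"delta_pos": [0, 0, 0.05], "roll": 0, "fingers": 0}

```text
clock: 8.55
position: [0.5362, -0.1958, 0.0668]
tool_rot: [[0.009, 0.18, -0.984], [-0.01, -0.984, -0.18], [-1.0, 0.012, -0.007]]
contact_force: [0.5, -0.0, -0.7]
width: 0.0099
```

```bash
python3 settle.py 6
```

```text
8.85 pos [ 0.5383 -0.1968  0.0687] toolx [ 0.0149 -0.0134 -0.9998] yaw 100.39 yz 0.016 dq 0.61 F [-0.3  0.6 -1.1] w 0.0097
```

play_rows:
  plan:
    - {"delta_pos": [0, 0, 0.05], "roll": 0, "fingers": 0}

```text
clock: 8.98
position: [0.5344, -0.1949, 0.1144]
tool_rot: [[0.005, 0.18, -0.984], [-0.008, -0.984, -0.18], [-1.0, 0.009, -0.003]]
contact_force: [0.3, 0.1, -1.8]
width: 0.0099
```

```bash
python3 settle.py 6
```

```text
9.28 pos [ 0.5371 -0.1962  0.117 ] toolx [ 0.0122 -0.0122 -0.9999] yaw 100.39 yz 0.014 dq 0.4 F [-0.1 -0.4 -1.5] w 0.0099
```

play_rows:
  plan:
    - {"delta_pos": [0, 0.06, 0], "roll": -8, "fingers": 0}

```text
clock: 9.4
position: [0.5376, -0.1386, 0.1157]
tool_rot: [[0.01, 0.034, -0.999], [-0.015, -0.999, -0.034], [-1.0, 0.015, -0.01]]
contact_force: [1.4, 0.0, 0.1]
width: 0.01
```

```bash
python3 settle.py 6
```

```text
9.7 pos [ 0.5369 -0.1367  0.1163] toolx [ 0.0094 -0.0137 -0.9999] yaw 92.46 yz 0.014 dq 0.74 F [ 0.8 -0.2 -0.2] w 0.0095
```

play_rows:
  plan:
    - {"delta_pos": [0, 0.06, 0], "roll": -8, "fingers": 0}

```text
clock: 9.82
position: [0.5387, -0.0803, 0.1162]
tool_rot: [[0.01, -0.104, -0.995], [-0.017, -0.994, 0.104], [-1.0, 0.016, -0.012]]
contact_force: [1.6, 0.4, -1.5]
width: 0.01
```

```bash
python3 settle.py 6
```

```text
10.12 pos [ 0.5372 -0.078   0.1162] toolx [ 0.0078 -0.0156 -0.9998] yaw 84.5 yz 0.015 dq 0.57 F [-0.3  0.1 -1.3] w 0.0096
```

play_rows:
  plan:
    - {"delta_pos": [0, 0.05, 0], "roll": -7.6, "fingers": 0}

```text
clock: 10.25
position: [0.5388, -0.0314, 0.1164]
tool_rot: [[0.008, -0.234, -0.972], [-0.018, -0.972, 0.233], [-1.0, 0.016, -0.012]]
contact_force: [1.2, 0.9, -1.0]
width: 0.0095
```

```bash
python3 settle.py 6
```

```text
10.55 pos [ 0.5376 -0.0294  0.1163] toolx [ 0.0062 -0.0171 -0.9998] yaw 76.93 yz 0.015 dq 0.45 F [ 0.1  0.3 -0.5] w 0.0095
```

play_rows:
  plan:
    - {"delta_pos": [0, 0.048, 0], "roll": 0, "fingers": 0}

```text
clock: 10.68
position: [0.5389, 0.0156, 0.1165]
tool_rot: [[0.008, -0.23, -0.973], [-0.018, -0.973, 0.23], [-1.0, 0.016, -0.012]]
contact_force: [-0.6, 0.5, -0.7]
width: 0.01
```

```bash
python3 settle.py 6; python3 -c "
from h import *
for c in ['wrist','top','side']: cv2.imwrite('pics/%s4.png'%c,vision.get_image(c))
im=cv2.imread('pics/top4.png')[130:250,190:350];cv2.imwrite('pics/t4c.png',cv2.resize(im,None,fx=5,fy=5,interpolation=2))"
```

```text
10.97 pos [0.5379 0.0174 0.1163] toolx [ 0.0064 -0.0176 -0.9998] yaw 76.92 yz 0.016 dq 0.39 F [-0.3 -1.  -0.5] w 0.0098
```

View pics/wrist4.png

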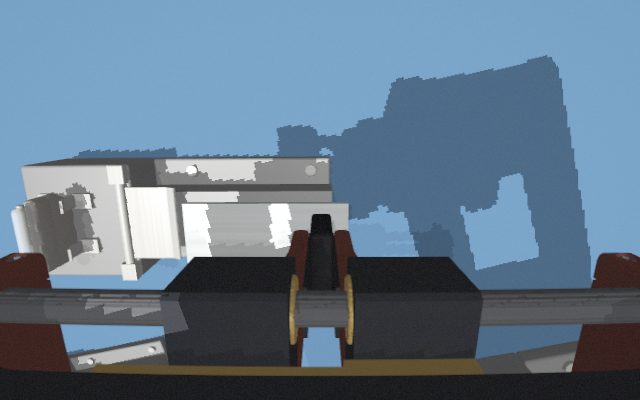

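View pics/t4c.png

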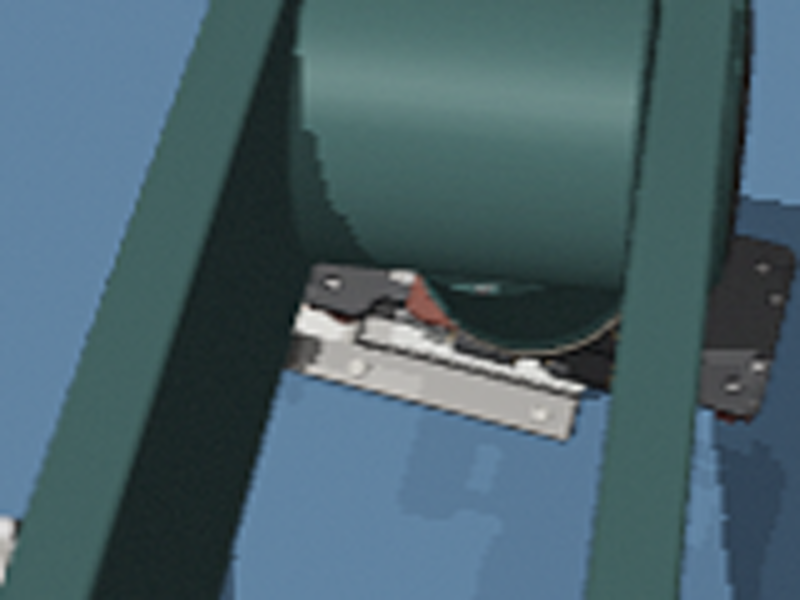

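View pics/side4.png

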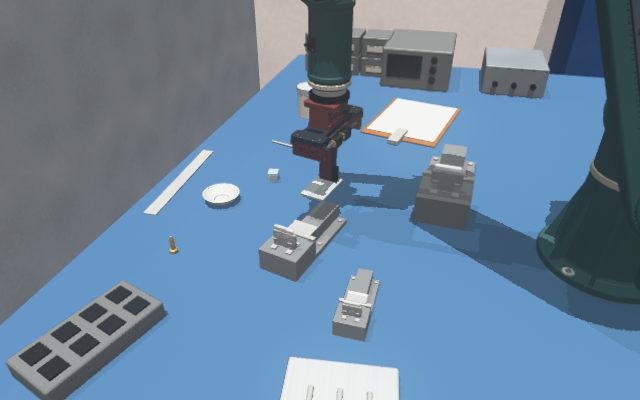

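```bash
cat > ov.py <<'E'
from fit import *
import sys
cam,name,dy,zoff=sys.argv[1],sys.argv[2],float(sys.argv[3]),float(sys.argv[4]) # dy: strip offset across from tcp, zoff: underside below TCP
ps=pose(cam);o=manip.get_obs();im=vision.get_image(cam)
def draw(p,pts,col,z0=0):
    c,s=np.cos(p[2]),np.sin(p[2])
    P=[[c*m[0]/1e3-s*m[1]/1e3+p[0],s*m[0]/1e3+c*m[1]/1e3+p[1],m[2]/1e3+z0] for m in pts]
    q=proj(cam,P,ps).round().astype(int); cv2.polylines(im,[q.reshape(-1,1,2)],True,col,1); print(q.tolist())
F=[.5634,.1399,np.radians(76.86)]
draw(F,[[-135,-40,12],[0,-40,12],[0,40,12],[-135,40,12]],(0,0,255))
draw(F,[[-135,-20,40],[0,-20,40],[0,20,40],[-135,20,40]],(0,255,255))
draw(F,[[75,-40,47.5],[0,-40,47.5],[0,40,47.5],[75,40,47.5]],(0,0,255))
a=np.radians(float(sys.argv[5]) if len(sys.argv)>5 else 76.9);t=o["position"];x=o["tool_rot"][:,0]
O=t+x*zoff
S=[O[0]-dy*np.sin(a),O[1]+dy*np.cos(a),a]
draw(S,[[72,-25,4],[72,25,4],[-14,25,4],[-14,-25,4]],(0,255,0),O[2])
draw(S,[[-5,-20,38],[5,-20,38],[5,20,38],[-5,20,38]],(255,0,255),O[2])
c,s=np.cos(F[2]),np.sin(F[2]);d=np.array(S[:2])-F[:2];print("strip in fixture",c*d[0]+s*d[1],-s*d[0]+c*d[1],O[2])
cv2.imwrite(name,im)
E
python3 ov.py wrist pics/ov1.png 0.002 0.0185
```

```text
[[332, 157], [154, 157], [165, 256], [331, 256]]
[[334, 190], [138, 191], [145, 245], [333, 245]]
[[20, 164], [129, 163], [144, 275], [42, 275]]
[[179, 203], [189, 292], [346, 291], [348, 202]]
[[334, 233], [310, 233], [310, 319], [333, 318]]
strip in fixture -0.12520188607790422 -0.001005740414042909 0.09779649983329142
```

View pics/ov1.png

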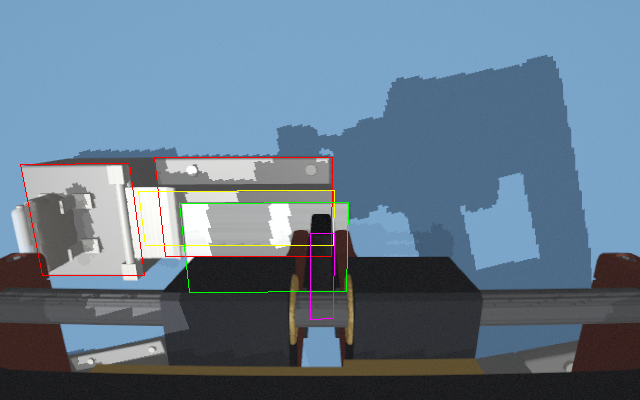

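play_rows:
  plan:
    - {"delta_pos": [0.001, 0.007, -0.03], "roll": 0, "fingers": 0}

```text
clock: 11.3
position: [0.5412, 0.0238, 0.0879]
tool_rot: [[0.012, -0.228, -0.974], [-0.018, -0.974, 0.228], [-1.0, 0.015, -0.015]]
contact_force: [0.1, 0.2, -0.9]
width: 0.0101
```

```bash
python3 settle.py 6
```

```text
11.6 pos [0.5392 0.0245 0.087 ] toolx [ 0.0072 -0.0174 -0.9998] yaw 76.87 yz 0.015 dq 0.29 F [ 0.3 -0.1 -2. ] w 0.0098
```

play_rows:
  plan:
    - {"delta_pos": [0, 0, -0.018], "roll": 0, "fingers": 0}

```text
clock: 11.72
position: [0.5413, 0.0241, 0.0709]
tool_rot: [[0.012, -0.227, -0.974], [-0.018, -0.974, 0.227], [-1.0, 0.015, -0.016]]
contact_force: [0.3, 0.7, -0.4]
width: 0.0094
```

```bash
python3 settle.py 6; python3 ov.py wrist pics/ov2.png 0.002 0.0195
```

```text
12.03 pos [0.5398 0.0244 0.0698] toolx [ 0.0084 -0.0175 -0.9998] yaw 76.87 yz 0.015 dq 0.16 F [ 0.5 -0.4 -1.7] w 0.0098
[[347, 165], [131, 166], [146, 283], [345, 283]]
[[350, 207], [110, 208], [120, 274], [349, 273]]
[[-37, 176], [96, 175], [118, 311], [-4, 309]]
[[180, 202], [189, 291], [346, 291], [348, 202]]
[[334, 232], [310, 232], [310, 317], [333, 317]]
strip in fixture -0.11817648245699587 -0.0015205665412827973 0.050347715239255394
```

View pics/ov2.png

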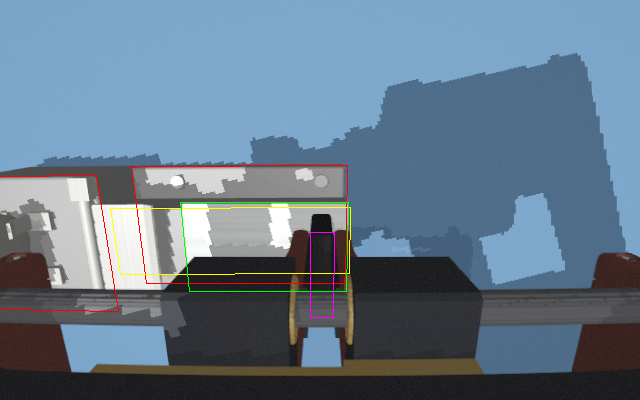

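play_rows:
  plan:
    - {"delta_pos": [-0.002, 0, -0.007], "roll": 0, "fingers": 0}

```text
clock: 12.2
position: [0.5388, 0.0243, 0.0635]
tool_rot: [[0.011, -0.227, -0.974], [-0.018, -0.974, 0.227], [-1.0, 0.015, -0.014]]
contact_force: [0.3, 0.1, -0.0]
width: 0.0095
```

```bash
python3 settle.py 6
```

```text
12.5 pos [0.5378 0.0244 0.0628] toolx [ 0.0084 -0.0175 -0.9998] yaw 76.87 yz 0.015 dq 0.1 F [-0.5  0.3  0.2] w 0.01
```

play_rows:
  plan:
    - {"delta_pos": [0, 0, -0.005], "roll": 0, "fingers": 0}

```text
clock: 12.62
position: [0.5385, 0.0241, 0.059]
tool_rot: [[0.01, -0.227, -0.974], [-0.018, -0.974, 0.227], [-1.0, 0.015, -0.014]]
contact_force: [-11.4, -1.0, 51.7]
width: 0.0103
```

```bash
python3 settle.py 6
```

```text
12.93 pos [0.5386 0.0241 0.0591] toolx [ 0.0102 -0.0179 -0.9998] yaw 76.87 yz 0.015 dq 0.21 F [-3.4 -2.2 12.1] w 0.01
```

```bash
python3 ov.py wrist pics/ov3.png 0.002 0.0192;python3 - <<'E'
from h import *
im=vision.get_image('side')[170:300,230:390];cv2.imwrite('pics/s5.png',cv2.resize(im,None,fx=4.5,fy=4.5,interpolation=2))
E
```

```text
[[347, 166], [121, 167], [138, 289], [345, 289]]
[[351, 210], [97, 211], [108, 280], [350, 280]]
[[-58, 177], [82, 176], [106, 320], [-22, 317]]
[[180, 203], [189, 292], [346, 291], [348, 202]]
[[334, 232], [310, 232], [310, 318], [333, 317]]
strip in fixture -0.11869344666087818 -0.00040980271851352376 0.03990463149958012
```

View pics/ov3.png

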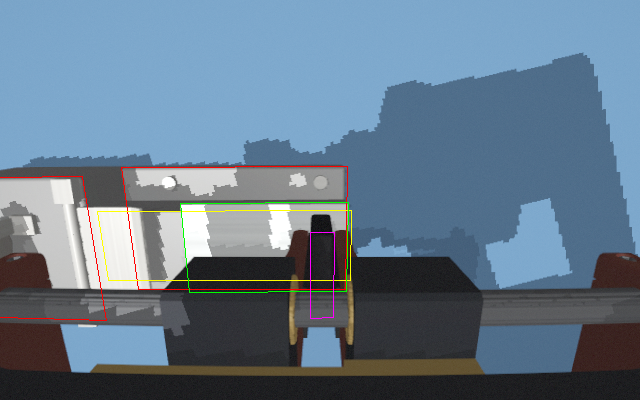

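View pics/s5.png

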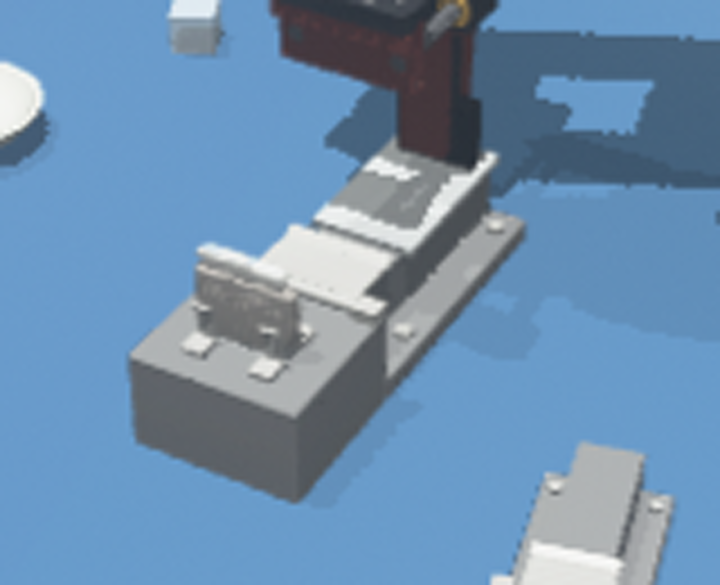

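Strip lies flat and centred: in the side crop its edge, at about (365,230), stops short of the leaf lip. Sliding in.

play_rows:
  plan:
    - {"delta_pos": [0.0023, 0.0097, -0.0005], "roll": 0, "fingers": 0}

```text
clock: 13.15
position: [0.5417, 0.0324, 0.0597]
tool_rot: [[0.012, -0.227, -0.974], [-0.02, -0.974, 0.227], [-1.0, 0.017, -0.016]]
contact_force: [-0.8, -5.0, 6.5]
width: 0.0098
```

```bash
python3 settle.py 4
```

```text
13.35 pos [0.5422 0.0336 0.0594] toolx [ 0.0127 -0.0182 -0.9998] yaw 76.87 yz 0.015 dq 0.22 F [ 0.5 -1.   5.8] w 0.0095
```

play_rows:
  plan:
    - {"delta_pos": [0.0023, 0.0097, -0.0005], "roll": 0, "fingers": 0}

```text
clock: 13.48
position: [0.5453, 0.0422, 0.0597]
tool_rot: [[0.014, -0.227, -0.974], [-0.02, -0.974, 0.227], [-1.0, 0.016, -0.018]]
contact_force: [-1.7, -4.9, 6.4]
width: 0.0097
```

```bash
python3 settle.py 4; python3 ov.py wrist pics/ov4.png 0.002 0.0192
```

```text
13.68 pos [0.5457 0.0434 0.0595] toolx [ 0.015  -0.0181 -0.9997] yaw 76.87 yz 0.014 dq 0.28 F [0.4 0.  4.3] w 0.0097
[[381, 170], [156, 171], [169, 293], [376, 292]]
[[390, 215], [136, 215], [145, 284], [386, 284]]
[[-19, 182], [123, 181], [143, 324], [13, 322]]
[[180, 202], [189, 292], [346, 291], [348, 202]]
[[333, 232], [309, 232], [310, 317], [333, 317]]
strip in fixture -0.09830627788175554 -0.0030430304697519825 0.040319972495844625
```

View pics/ov4.png

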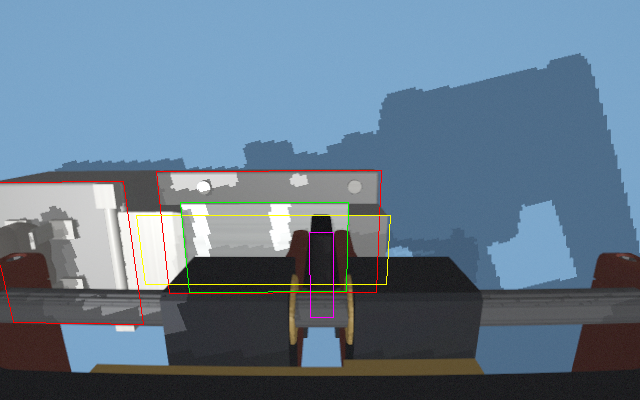

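play_rows:
  plan:
    - {"delta_pos": [0.0003, 0.01, -0.0005], "roll": 0, "fingers": 0}

```text
clock: 13.85
position: [0.547, 0.0522, 0.0596]
tool_rot: [[0.017, -0.228, -0.974], [-0.019, -0.974, 0.227], [-1.0, 0.015, -0.021]]
contact_force: [-0.3, -4.8, 7.4]
width: 0.01
```

```bash
python3 settle.py 4
```

```text
14.05 pos [0.547  0.0533 0.0595] toolx [ 0.0171 -0.0179 -0.9997] yaw 76.85 yz 0.014 dq 0.19 F [ 0.8 -0.9  5.4] w 0.0102
```

play_rows:
  plan:
    - {"delta_pos": [0.0003, 0.01, -0.0005], "roll": 0, "fingers": 0}

```text
clock: 14.18
position: [0.5483, 0.0622, 0.0596]
tool_rot: [[0.019, -0.228, -0.974], [-0.019, -0.974, 0.227], [-1.0, 0.014, -0.023]]
contact_force: [0.5, -5.5, 6.2]
width: 0.0101
```

```bash
python3 settle.py 4; python3 ov.py wrist pics/ov5.png 0.002 0.0192
```

```text
14.38 pos [0.5484 0.0633 0.0595] toolx [ 0.0191 -0.0178 -0.9997] yaw 76.84 yz 0.013 dq 0.2 F [ 0.4 -1.1  5.5] w 0.0098
[[415, 167], [189, 168], [200, 291], [407, 290]]
[[427, 211], [173, 212], [180, 282], [422, 280]]
[[17, 178], [163, 177], [178, 321], [46, 320]]
[[180, 202], [189, 292], [346, 291], [348, 202]]
[[333, 231], [309, 231], [310, 317], [333, 317]]
strip in fixture -0.07827899127496572 -0.001208991897756178 0.040344760209642394
```

View pics/ov5.png

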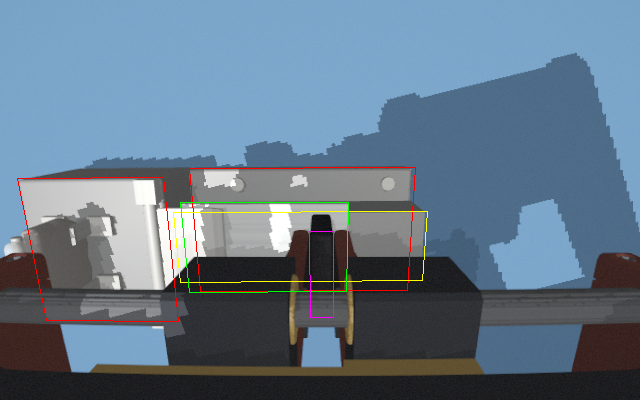

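play_rows:
  plan:
    - {"delta_pos": [0.0003, 0.004, -0.0005], "roll": 0, "fingers": 0}

```text
clock: 14.55
position: [0.5494, 0.0663, 0.0596]
tool_rot: [[0.02, -0.228, -0.974], [-0.019, -0.974, 0.227], [-1.0, 0.014, -0.024]]
contact_force: [-0.4, -5.9, 7.6]
width: 0.0103
```

```bash
python3 settle.py 4
```

```text
14.75 pos [0.5494 0.0667 0.0595] toolx [ 0.0205 -0.0185 -0.9996] yaw 76.84 yz 0.013 dq 0.09 F [-0.3 -2.7  6.7] w 0.0099
```

play_rows:
  plan:
    - {"delta_pos": [0.0, 0.003, -0.0005], "roll": 0, "fingers": 0}

```text
clock: 14.88
position: [0.55, 0.0686, 0.0596]
tool_rot: [[0.022, -0.227, -0.974], [-0.02, -0.974, 0.227], [-1.0, 0.014, -0.026]]
contact_force: [-0.7, -5.4, 6.7]
width: 0.0099
```

```bash
python3 settle.py 4
```

```text
15.07 pos [0.5501 0.0688 0.0596] toolx [ 0.0219 -0.0196 -0.9996] yaw 76.86 yz 0.014 dq 0.11 F [ 0.1 -5.3  7.3] w 0.0101
```

play_rows:
  plan:
    - {"delta_pos": [-0.001, 0.003, -0.0005], "roll": 0, "fingers": 0}

```text
clock: 15.2
position: [0.5501, 0.0706, 0.0598]
tool_rot: [[0.024, -0.227, -0.974], [-0.021, -0.974, 0.227], [-0.999, 0.015, -0.028]]
contact_force: [1.3, -9.4, 8.0]
width: 0.0095
```

```bash
python3 settle.py 4
```

```text
15.4 pos [0.5502 0.0706 0.0598] toolx [ 0.0239 -0.0211 -0.9995] yaw 76.88 yz 0.015 dq 0.12 F [ 0.1 -6.3  7.2] w 0.0097
```

play_rows:
  plan:
    - {"delta_pos": [-0.001, 0.003, -0.0005], "roll": 0, "fingers": 0}

```text
clock: 15.52
position: [0.5502, 0.0708, 0.0601]
tool_rot: [[0.026, -0.225, -0.974], [-0.025, -0.974, 0.225], [-0.999, 0.019, -0.031]]
contact_force: [0.1, -17.5, 10.6]
width: 0.0096
```

```bash
python3 settle.py 4;  python3 ov.py wrist pics/ov6.png 0.002 0.0192
```

```text
15.72 pos [0.5502 0.0708 0.0601] toolx [ 0.0257 -0.0251 -0.9994] yaw 76.95 yz 0.019 dq 0.14 F [  0.6 -13.9   7.8] w 0.0101
[[426, 168], [201, 168], [211, 291], [418, 290]]
[[440, 211], [187, 212], [193, 282], [435, 280]]
[[32, 177], [178, 177], [192, 321], [58, 320]]
[[180, 202], [188, 292], [346, 291], [348, 202]]
[[334, 230], [310, 231], [311, 317], [333, 317]]
strip in fixture -0.07068582272543841 -0.001497752740063741 0.04094420251807452
```

play_rows:
  plan:
    - {"delta_pos": [0, 0.0005, -0.002], "roll": 0, "fingers": 0}

```text
clock: 15.9
position: [0.5505, 0.0702, 0.059]
tool_rot: [[0.026, -0.226, -0.974], [-0.026, -0.974, 0.226], [-0.999, 0.019, -0.031]]
contact_force: [-2.9, 2.1, 20.4]
width: 0.0097
```

```bash
python3 settle.py 6
```

```text
16.2 pos [0.5505 0.0704 0.0592] toolx [ 0.0265 -0.0261 -0.9993] yaw 76.95 yz 0.019 dq 0.11 F [-2.6 -4.6 14.5] w 0.0099
```

play_rows:
  plan:
    - {"delta_pos": [-0.001, 0.0012, -0.003], "roll": 0, "fingers": 0}

```text
clock: 16.32
position: [0.5507, 0.0703, 0.0588]
tool_rot: [[0.029, -0.225, -0.974], [-0.028, -0.974, 0.225], [-0.999, 0.021, -0.034]]
contact_force: [-7.9, -7.7, 36.1]
width: 0.0098
```

```bash
python3 settle.py 12; python3 ov.py wrist pics/ov7.png 0.002 0.0192
python3 - <<'E'
from h import *
im=vision.get_image('side')[170:300,230:390];cv2.imwrite('pics/s7.png',cv2.resize(im,None,fx=4.5,fy=4.5,interpolation=2))
E
python3 settle.py 1
```

```text
16.93 pos [0.5507 0.0703 0.0589] toolx [ 0.0294 -0.0277 -0.9992] yaw 76.96 yz 0.02 dq 0.07 F [-5.9 -6.9 27.8] w 0.01
[[426, 169], [200, 170], [209, 294], [418, 292]]
[[440, 213], [186, 214], [192, 284], [435, 282]]
[[29, 179], [177, 178], [190, 324], [56, 323]]
[[180, 202], [188, 292], [346, 291], [348, 201]]
[[334, 230], [310, 230], [311, 317], [333, 316]]
strip in fixture -0.07106169373626166 -0.002136121322602484 0.03967818644477481
17.07 pos [0.5507 0.0703 0.0589] toolx [ 0.0294 -0.0277 -0.9992] yaw 76.96 yz 0.02 dq 0.19 F [-5.6 -6.6 28. ] w 0.0098
```

View pics/ov7.png

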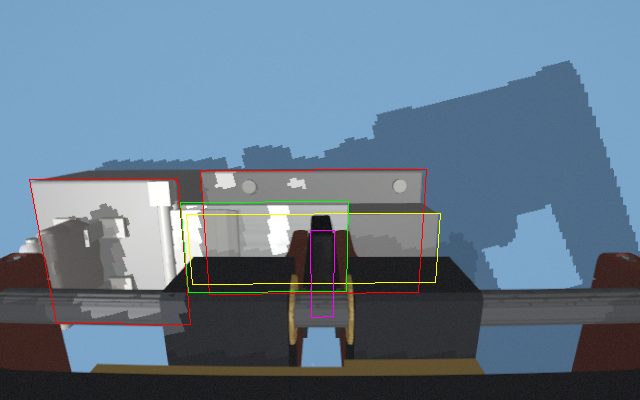

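View pics/s7.png

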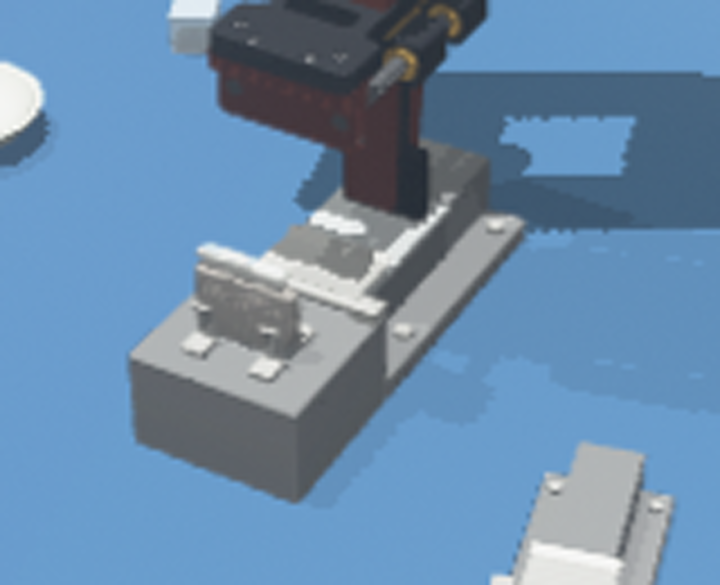

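```bash
python3 -c "
from bench import workorder
print(workorder.finish_job())"; python3 settle.py 1
```

```text
the job is handed in; nothing more can be done
None
the job is handed in; nothing more can be done
```

I picked up the strip by its bar and laid it flat on the bed of the middle-sized fixture. I then slid it under the leaf to the heel and handed the job in at about 17 s, still gripping and pressing. The hand-in gives no verdict, so the result rests on my own checks.

**Placing:** Before the slide, the strip lay flat with its edge about 47 mm short of the heel and under 1 mm off the centre line. The tool read 12 N upward from the bed.

**Last checks:**
- **Heel:** The slide stopped with about 14–17 N of push against the heel. My estimate put the edge about 1 mm past the heel, which is within calibration error.
- **Alignment:** The strip was about 2 mm off the centre line and 0.1° off square. Its underside was at about 39.7 mm, against the bed's 40 mm.
- **Holding:** The tool read a steady 28 N upward with the bar held at 10 mm opening.
- **Leaf and surroundings:** The last side picture showed the leaf down. The arm did not go near the pacemaker or the loose items, but I took no final full-scene picture to confirm they had not moved.

**What did not go to plan:**
- **Tool tilt:** Small tool tilts built up when I chained moves on the way down to the strip. I mostly removed them before the grasp, but the final tilt still differed from that at the grasp by about 0.02 rad. That is inside the 0.06 rad limit.
- **Touchdown:** The first contact with the bed peaked at about 52 N on the wrist before settling to 12 N. That is under the 120 N wrist limit. It is above the 40 N limit for the arm or gripper body, but only the strip, held in the fingers, was touching.

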